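# Count three blade fuses off the counting tray

### The arm

A 6-joint arm with a two-finger parallel gripper is mounted at the origin on the work surface. World frame = base frame: x ahead of the robot, y to its left, z up, the work surface at z = 0. Lengths are in m, angles in rad, forces in N, time in s.
With the tool pointing down it reaches from about 0.325 to 0.9 m from the base axis. Payload 6.1 kg.
Tool frame: the origin (TCP) lies on the centre line of the jaws, within the pads' length; the fingertips stand 11 mm ahead of it and the grasp point (between the pads) lies 8 mm behind it; z points along the fingers, y is the line along which they close (so a half turn about z gives the same grasp; the last joint's range is limited). The gripper opens to 87 mm and grips with 3 to 60 N. Pads are 19 mm wide; open, the fingers measure 117 mm over their backs; the gripper's body (75 mm by 190 mm) begins 51 mm behind the grasp point.
Start: joints at [0.999, 0.22, 1.526, -0, 1.395, -0.126], TCP at [0.269, 0.564, 0.234] pointing down, gripper open.
Joint ranges: [-2.98, 2.98], [-0.91, 2.08], [0.09, 2.57], [-1.24, 4.39], [0.2, 2.65], [-2.68, 2.68]. Speed limits (rad/s): [2.57, 2.57, 3.01, 3.14, 3.14, 3.14].

### API

Orientations are given as a rotation vector (axis times angle).
In Python, from plant import monitor, eyes, r gives the robot as it stands.
- The arm moves only by the shell command python3 -m handwheel 'ROWS' [FORCE]. ROWS is JSON, a list of rows, each a list of 5 numbers: the shift along the tool's x, y, z as a fraction of full scale, then the turn about the tool's z as a fraction of full scale, then the closure, from -1 (fully open) to 1 (shut), so that 0 is half open. In form: [[tx, ty, tz, twist, grip], ...]. A call has exactly 8 rows; each row is the pose to reach, as a shift and turn from the pose commanded when the call began, along the tool's axes at that moment, turning the shorter way round; what a row does not reach only later rows make up. Full scale, the value 1, is 250 mm for a shift and pi rad for a turn. A row lasts 1/10 s, in which the tool goes at most 50 mm and 8.59 degrees, less where a joint would pass 70% of its speed; a pose out of reach is approached as far as the arm can. A call with a number of a shift or a turn outside -1 to 1 is refused whole. A call with a gripper value outside its range is refused whole. The fingers move at their own pace and stop on an object; FORCE is the grip in N (left out, the last holds). Time passes only in rows, so rows that repeat a pose let the fingers close, or fill a call up. It gives the time, the measured TCP pose, the force, the opening and the grip force at its end, in the units of the state.
- monitor.state(): the state, without advancing time (a new reading comes with each control period).
- eyes.read_camera(name): name is "scene" or "top"; returns the picture (400x640x3 uint8, blue, green, red); there is no depth.
- eyes.camera_model(name): a dict with "K" (3x3 intrinsics, pixels), "D" ([k1, k2, p1, p2, k3] as OpenCV has them; the pictures are not rectified), "pose" (4x4, takes a point from camera to world coordinates). Camera axes: x right, y down, z forward; pixel columns grow to the right and rows downward; lengths in m; the calibration is good to about 2 mm. A picture is of the moment at which its call begins. camera_model takes no time and is no camera call.
- r.job_done(): hands the job in; it is judged then, once.
The state is a dict: "time_s": time; "joints": joint angles; "dq": joint speeds; "tau": joint torques, N m; "tool_pos": TCP position; "ee_rot": TCP orientation; "ft_force": force on the tool from outside, world axes, zero at the start; "ft_torque": the same for the moment, N m; "grip_width": finger opening in m; "grasp_force": force on a finger pad.
Only numpy, scipy, OpenCV 4.12 (cv2) and the standard library are available. Lean on these libraries where they do the work, as an engineer would, in place of code of your own. Each camera call takes 0.05 s, during which the arm holds its last target. There are 200 camera calls.

### The job

Five orange blade fuses lie on the deck of the blue counting tray: sweep exactly three of them into its trough and shut the clear lid on them. Take the tray by its upright steel grip and, with the lid kept shut, tip the two extras off the open end of the deck into the clear fuse box, then pour the three counted ones out of the open end of the trough into the round steel dish, and set the tray flat on the bench again. Never pick a fuse up with the gripper, only sweep and pour, and do not disturb the box, the dish or the other things on the bench.

Things in the scene. Friction and masses are not known exactly. Their poses are not given: they have to be found in the camera images.
- tray: loose blue plastic counting tray, 160 (own x) x 224 (own y), about 0.33 kg with its lid. Origin: centre of the underside of that footprint, z up. Smooth flat deck, top at z 30, from x -30 to 70; trough beside it on the -x side (see trough_mid), nothing between: a fuse pushed over the edge drops in. Deck walls to z 46 at the far side (x 76 to 80) and at the -y end (y -112 to -108)
- tray_grip (a point): grip point on the tray's upright steel grip: a plate 10 thick (along tray x), 80 long (along tray y), rising at the far side of the deck to z 76 of the tray; this point is 12 below its top edge, at tray (75, 0, 64). Axes as the tray's. The tray's centre of mass is about 65 to the -x side of the plate, at the middle of its length
- deck_lip (a point): middle of the deck's pouring lip at its open +y end, tray (20, 124, 30); mouth 100 wide along tray x, no wall there. Fuses start to slide on the tray at a tilt of 13 to 20 deg
- trough_lip (a point): middle of the trough's pouring lip at its open -y end, on the floor, tray (-55, -124, 4); mouth 47 wide along tray x. Fuses start to slide at a tilt of 13 to 20 deg
- trough_mid (a point): middle of the trough floor, tray (-55, 0, 4). Trough inside: x -77 to -30, floor at z 4, outer wall to z 31, closed at the +y end (y 108), open at the -y end
- lid (a joint): angle of the clear lid of the trough, rad: 0 shut, flat over the trough; 1.95 at its stop, leaning back, where it starts nearly. Hinge along tray y at tray x -78.5, z 31.5. About 45 g, no spring: past upright towards the deck it falls shut by its weight, otherwise it falls back open
- lid_edge (a point): middle of the lid's free edge (red strip), 52 from the hinge; lid 224 long, 3 thick, with a small red tab 40 long standing 8.5 above its upper face at the middle of that edge. Shut, its top face is at tray z 34.5 and it overlaps the deck edge by 3.5
- fuse0: orange blade fuse, one of five alike, 34 long x 29 wide x 9 thick, about 12 g, lying flat. Origin: centre of its underside (lying flat either way up). Own x along the 34 mm from the two flat metal blades (-x) to the plastic head (+x)
- fuse1: as fuse0
- fuse2: as fuse0
- fuse3: as fuse0
- fuse4: as fuse0
- fuse0_mid (a point): middle of fuse0, 4.5 above its origin
- fuse1_mid (a point): middle of fuse1, 4.5 above its origin
- fuse2_mid (a point): middle of fuse2, 4.5 above its origin
- fuse3_mid (a point): middle of fuse3, 4.5 above its origin
- fuse4_mid (a point): middle of fuse4, 4.5 above its origin
- fusebox: clear plastic fuse box with white rim, open on top, loose, 0.35 kg, 150 (own x) x 130 (own y) x 45 high, walls 3. Origin: centre of its underside. A wall across at y 34 parts off a narrow bay on the +y side, full of other fuses; the wide bay (y -62 to 32) is empty. Its clear lid is folded back and slopes down to the bench on the +y side, to y 185
- dish: round steel parts dish, loose, 0.4 kg, 150 across the rim, 38 high, inner floor 5 above the bench, about 118 across. Origin: centre of its underside
- lamp: bystander: silver reflector lamp standing on its face, 50 across, 83 tall. Origin: centre of underside
- socket: bystander: white ceramic bulb socket, 52 across, 46 tall. Origin: centre of underside
- pliers: bystander: pliers with black insulated handles, 180 long x 75 wide x 18 high, lying along own x, jaws to +x. Origin: underside, at the pivot
- tape: bystander: roll of black insulating tape lying flat, 68 across, 19 high. Origin: centre of underside
- driver: bystander: yellow screwdriver, 200 long, lying along own x. Origin: centre of underside
Things that resemble listed ones, but are neither listed nor needed, are in the scene too. What is shaped like the fuse0 but black, pink or purple is not meant.

How it is judged:
By the outcome, as a careful person would: the job done as asked, in the order asked, and still so for the second after the job is handed in, with the robot touching nothing.
It also fails if it takes over 69 s, if anything falls off the work surface, if the arm or the gripper's body presses on something with over 40 N, if the wrist force passes 120 N, or if a joint passes its speed limit or range.

## Working session

There is one attempt and no reset: what is moved stays moved. The work goes in short steps, Python scripts to look and compute and a shell command to move; the robot and the scene stay as the last step left them, time stands still between calls to the robot, and variables do not carry over. Pictures are saved under pics/ and viewed, at most 10 in all, crops included, and the job is handed in when it is done.

```bash
ls; mkdir -p pics; python3 - <<'E'
from plant import monitor, eyes, r
import cv2
s=monitor.state();print(s)
for n in("scene","top"):
    cv2.imwrite(f"pics/{n}0.png",eyes.read_camera(n)); m=eyes.camera_model(n); print(n,m)
E
```

```text
pics
{'time_s': 0.0, 'joints': array([ 9.98918574e-01,  2.21278429e-01,  1.52758074e+00, -1.11538954e-05,
        1.39469868e+00, -1.26110551e-01]), 'dq': array([ 4.74920499e-04,  1.74492380e-04,  1.52047904e-03, -6.07441275e-04,
       -6.64409575e-05,  1.09677400e-03]), 'tau': array([ 6.97123760e-04, -4.94589579e+01, -3.87390161e+01,  7.01809837e-02,
        5.68392151e-02, -1.16107885e-04]), 'tool_pos': array([0.26915983, 0.56341906, 0.23242091]), 'ee_rot': array([-6.94276903e-01, -3.06323660e+00,  2.90611992e-03]), 'ft_force': array([0.6296922 , 0.22192801, 0.56699665]), 'ft_torque': array([-0.05235941,  0.01200102, -0.02453853]), 'grasp_force': 0.0, 'grip_width': 0.08707548973784203}
scene {'K': array([[428.8026734 ,   0.        , 314.84433007],
       [  0.        , 428.8026734 , 196.34281325],
       [  0.        ,   0.        ,   1.        ]]), 'D': array([-0.09460723,  0.        ,  0.        ,  0.        ,  0.        ]), 'pose': array([[-0.70198654,  0.53000181, -0.47572363,  1.11154063],
       [ 0.71210513,  0.53267021, -0.45734968,  0.49481775],
       [ 0.01100765, -0.65981856, -0.75134433,  0.91056438],
       [ 0.        ,  0.        ,  0.        ,  1.        ]])}
top {'K': array([[463.28562053,   0.        , 321.14426146],
       [  0.        , 463.28562053, 201.15877907],
       [  0.        ,   0.        ,   1.        ]]), 'D': array([0.0143496, 0.       , 0.       , 0.       , 0.       ]), 'pose': array([[ 0.01396943, -0.98633622,  0.16415153,  0.41358762],
       [-0.99986673, -0.01516653, -0.00604158, -0.01362289],
       [ 0.00844864, -0.16404525, -0.98641663,  1.06129703],
       [ 0.        ,  0.        ,  0.        ,  1.        ]])}
```

View pics/top0.png

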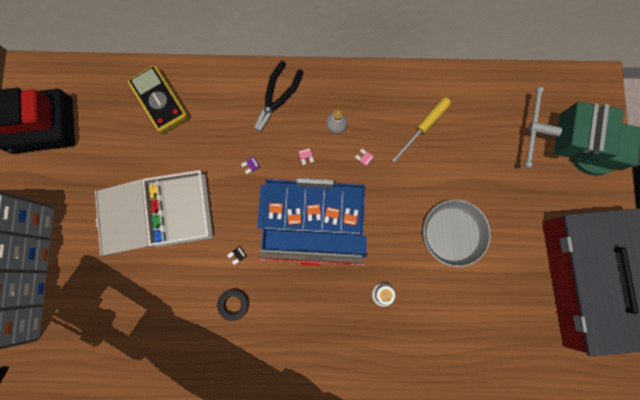

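View pics/scene0.png

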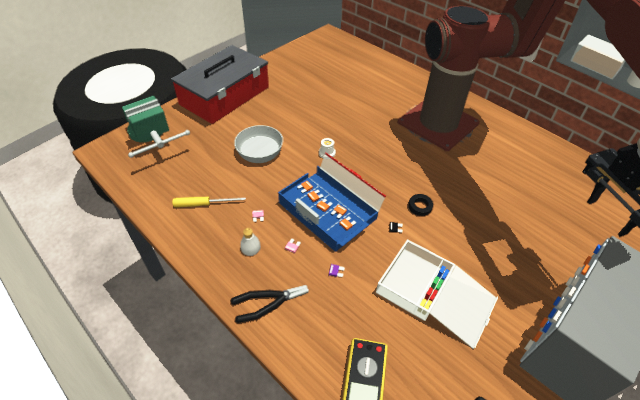

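Top view: the tray is at about (312,222), with its grip plate at (315,182) and the open lid edge at (310,263). The fuses are at (275,211), (294,216), (314,213), (332,214) and (350,217). The box is at (155,212) with its wide bay on the right, and the dish is at (457,233).

Things that could be mistaken for the fuses: black (237,255), purple (250,165), and pink (306,156) and (364,156). All four lie on the bench. Only the five orange ones on the deck are meant, and I'll check them in a crop.

```bash
python3 - <<'E'
import cv2
a=cv2.imread("pics/top0.png")
cv2.imwrite("pics/c1.png",cv2.resize(a[165:280,240:385],None,fx=5,fy=5,interpolation=cv2.INTER_CUBIC))
E
```

```text
(no output)
```

View pics/c1.png

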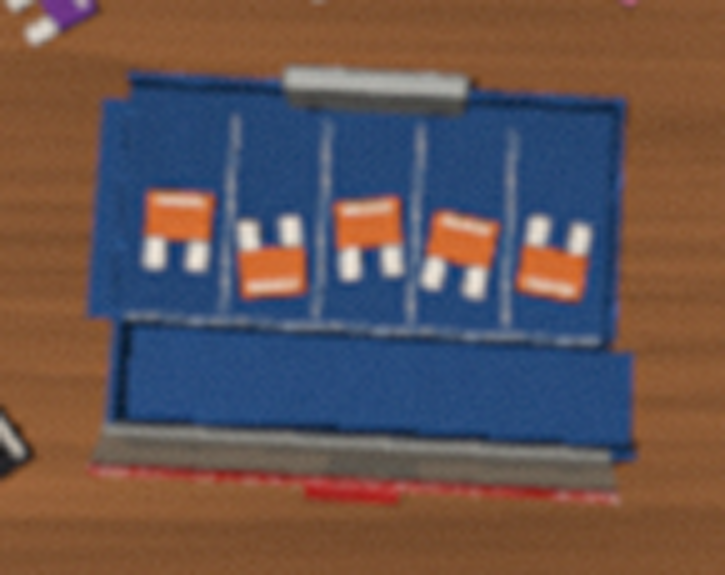

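```bash
cat > h.py <<'E'
import numpy as np, cv2
from scipy.optimize import least_squares
from scipy.spatial.transform import Rotation as R
from plant import monitor, eyes
def proj(P,n="top"):
    m=eyes.camera_model(n); T=np.linalg.inv(m["pose"])
    return cv2.projectPoints(np.float64(P).reshape(-1,3),cv2.Rodrigues(T[:3,:3])[0],T[:3,3],m["K"],m["D"])[0][:,0]
def unproj(uv,z,n="top"):
    m=eyes.camera_model(n)
    d=cv2.undistortPoints(np.float64(uv).reshape(-1,1,2),m["K"],m["D"])[:,0]
    v=np.c_[d,np.ones(len(d))]@m["pose"][:3,:3].T; o=m["pose"][:3,3]
    return o+v*((z-o[2])/v[:,2])[:,None]
def tw(P,t): # tray/obj mm -> world
    P=np.float64(P).reshape(-1,3)/1000; c,s=np.cos(t[2]),np.sin(t[2])
    return P@np.array([[c,s,0],[-s,c,0],[0,0,1]])+[t[0],t[1],0]
def fit(obj,uv,t0,n="top"):
    f=least_squares(lambda t:(proj(tw(obj,t),n)-uv).ravel(),t0,loss='soft_l1'); return f.x,f.fun.reshape(-1,2)
E
python3 - <<'E'
from h import *
uv=lambda L:np.array(L)/5.+[240,165]-0.4
obj=[(-30,124,30),(70,124,30),(80,40,76),(80,-40,76),(80,-112,46),(-30,-112,30),(-77,-124,4)]
px=uv([(92,317),(105,100),(285,68),(468,75),(625,101),(605,345),(633,458)])
t,f=fit(obj,px,[.4,0,0]);print(t,f.round(1))
c,s=np.cos(t[2]),np.sin(t[2])
fu=unproj(uv([(178,230),(272,257),(368,240),(460,255),(555,258)]),.0345)
q=(fu[:,:2]-t[:2])@np.array([[c,-s],[s,c]]);print("fuses tray mm",(q*1000).round());print(fu.round(3))
print("grip",tw([75,0,64],t),"lid edge",tw([-98,0,80],t), proj(tw([-98,0,80],t)))
# dish, box by eye
print("dish rim",unproj([[424,233],[490,233],[457,200],[457,266]],.038))
print("box rim corners R",unproj([[203,172],[213,237],[147,180],[151,246],[164,241],[161,177]],.045))
s=monitor.state();print(R.from_rotvec(s["ee_rot"]).as_matrix().round(3))
E
```

```text
[ 0.54659626 -0.00243653 -0.03917865] [[-1.1  0.4]
 [-0.4 -0.1]
 [-0.  -0.4]
 [ 0.2  0.2]
 [ 0.4 -0.4]
 [ 1.9  0.4]
 [-0.4 -0.2]]
fuses tray mm [[ 12.  86.]
 [  2.  43.]
 [ 12.   0.]
 [  7. -41.]
 [  8. -84.]]
[[ 0.561  0.083  0.034]
 [ 0.55   0.04   0.034]
 [ 0.558 -0.003  0.034]
 [ 0.552 -0.044  0.034]
 [ 0.551 -0.086  0.034]]
grip [[ 0.62153871 -0.00537417  0.064     ]] lid edge [[0.44867146 0.001402   0.08      ]] [[310.28148658 261.19723248]]
dish rim [[ 0.51584753 -0.24883699  0.038     ]
 [ 0.51809483 -0.39511544  0.038     ]
 [ 0.59119633 -0.3245536   0.038     ]
 [ 0.44448659 -0.31945689  0.038     ]]
box rim corners R [[0.64485505 0.24572544 0.045     ]
 [0.49952899 0.21579702 0.045     ]
 [0.62455064 0.36896805 0.045     ]
 [0.47804242 0.34922739 0.045     ]
 [0.48929904 0.32186127 0.045     ]
 [0.63188954 0.33844633 0.045     ]]
[[-0.902  0.431 -0.001]
 [ 0.431  0.902 -0.001]
 [ 0.    -0.002 -1.   ]]
```

```bash
python3 - <<'E'
import cv2
a=cv2.imread("pics/top0.png")
cv2.imwrite("pics/c2.png",cv2.resize(a[160:265,90:225],None,fx=5,fy=5,interpolation=cv2.INTER_CUBIC))
E
```

```text
(no output)
```

View pics/c2.png

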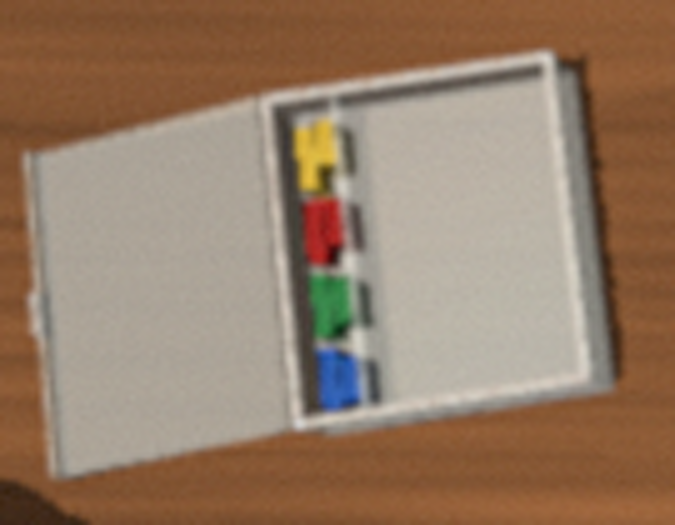

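```bash
cat >> h.py <<'E'
TRAY=np.array([0.5466,-0.0024,-0.0392])
def go(P,yaw=None,t=TRAY):
    """P: tray mm target of TCP; yaw: wanted world angle (deg) of tool y; prints fractions"""
    s=monitor.state(); M=R.from_rotvec(s["ee_rot"]).as_matrix()
    w=tw(P,t)[0]; d=M.T@(w-s["tool_pos"])/.25
    a=np.degrees(np.arctan2(M[1,1],M[0,1])); twi=0
    if yaw is not None: twi=-((yaw-a+90)%180-90)/180
    print("t",round(s["time_s"],2),"yaw",a.round(1),"world tgt",w.round(3),"shift",d.round(3),"twist",round(twi,3),"pos",s["tool_pos"].round(4))
E
python3 - <<'E'
from h import *
b,f=fit([(75,-65,45),(-75,-65,45),(75,65,45),(-75,65,45)],np.array([(200,171),(207.6,236),(143,179.4),(149.4,245)]),[.56,.29,.15]);print("box",b,f.round(1))
d=unproj([[424,233],[490,233],[457,200],[457,266]],.038);print(d.mean(0))
go([52,-84,100],87.8)
go([52,-84,43],87.8)
E
```

```text
box [0.5637168  0.30273514 0.17001445] [[ 0.6 -0.7]
 [ 0.8  0.4]
 [-0.7 -0.4]
 [-0.6  0.6]]
[ 0.51740632 -0.32199073  0.038     ]
t 0.1 yaw 64.5 world tgt [ 0.595 -0.088  0.1  ] shift [-2.301 -1.789  0.533] twist -0.13 pos [0.2692 0.5634 0.2325]
t 0.1 yaw 64.5 world tgt [ 0.595 -0.088  0.043] shift [-2.301 -1.789  0.761] twist -0.13 pos [0.2692 0.5634 0.2325]
```

```bash
python3 -m handwheel '[[-1,-0.78,0,0,1],[-1,-0.78,0,0,1],[-1,-0.78,0,0,1],[-1,-0.78,0,0,1],[-1,-0.78,0,0,1],[-1,-0.78,0,0,1],[-1,-0.78,0,0,1],[-1,-0.78,0,0,1]]' 10
python3 -m handwheel '[[-1,-0.78,0,0,1],[-1,-0.78,0,0,1],[-1,-0.78,0,0,1],[-1,-0.78,0,0,1],[-1,-0.78,0,0,1],[-1,-0.78,0,0,1],[-1,-0.78,0,0,1],[-1,-0.78,0,0,1]]'
python3 -m handwheel '[[-0.3,-0.23,0.4,-0.13,1],[-0.3,-0.23,0.4,-0.13,1],[-0.3,-0.23,0.4,-0.13,1],[-0.3,-0.23,0.4,-0.13,1],[-0.3,-0.23,0.4,-0.13,1],[-0.3,-0.23,0.4,-0.13,1],[-0.3,-0.23,0.4,-0.13,1],[-0.3,-0.23,0.4,-0.13,1]]'
python3 -c "
from h import *
go([52,-84,60],87.8)"
```

```text
time_s: 0.9
tool_pos: [0.4119, 0.2778, 0.2332]
ee_rot: [-0.701, -3.062, 0.001]
ft_force: [-0.3, 0.9, 0.8]
grip_width: 0.0308
grasp_force: 0.0
time_s: 1.7
tool_pos: [0.5531, -0.0046, 0.2329]
ee_rot: [-0.698, -3.062, -0.0]
ft_force: [0.2, 0.6, -0.2]
grip_width: 0.0003
grasp_force: 0.0
time_s: 2.5
tool_pos: [0.596, -0.0868, 0.1352]
ee_rot: [0.057, 3.139, -0.001]
ft_force: [-0.6, -0.7, 0.9]
grip_width: 0.0005
grasp_force: 0.0
t 2.5 yaw 87.9 world tgt [ 0.595 -0.088  0.06 ] shift [ 0.004 -0.006  0.301] twist 0.001 pos [ 0.596  -0.0868  0.1352]
```

```bash
python3 -m handwheel '[[0,-0.006,0.2,0,1],[0,-0.006,0.3,0,1],[0,-0.006,0.33,0,1],[0,-0.006,0.35,0,1],[0,-0.006,0.36,0,1],[0,-0.006,0.365,0,1],[0,-0.006,0.365,0,1],[0,-0.006,0.365,0,1]]'
python3 -c "
from h import *
go([52,-84,43],87.8)"
```

```text
time_s: 3.3
tool_pos: [0.596, -0.0895, 0.0433]
ee_rot: [0.059, 3.139, -0.001]
ft_force: [-0.1, 0.2, -0.8]
grip_width: 0.0004
grasp_force: 0.0
t 3.3 yaw 87.9 world tgt [ 0.595 -0.088  0.043] shift [0.003 0.004 0.001] twist 0.0 pos [ 0.596  -0.0895  0.0433]
```

```bash
python3 -m handwheel '[[0.05,0.004,0,0,1],[0.09,0.004,0,0,1],[0.13,0.004,0,0,1],[0.17,0.004,0,0,1],[0.21,0.004,0,0,1],[0.25,0.004,0,0,1],[0.28,0.004,0,0,1],[0.3,0.004,0,0,1]]'
python3 -m handwheel '[[0,0,-0.1,0,1],[-0.15,0.08,-0.12,0,1],[-0.3,0.172,-0.12,0,1],[-0.3,0.172,-0.12,0,1],[-0.3,0.172,-0.06,0,1],[-0.3,0.172,-0.02,0,1],[-0.3,0.172,0,0,1],[-0.3,0.172,0,0,1]]'
python3 - <<'E'
from h import *
go([52,-41,43],87.8)
a=eyes.read_camera("top");cv2.imwrite("pics/c3.png",cv2.resize(a[165:280,240:385],None,fx=5,fy=5,interpolation=cv2.INTER_CUBIC))
E
```

```text
time_s: 4.1
tool_pos: [0.5196, -0.0854, 0.0423]
ee_rot: [-0.059, -3.141, -0.0]
ft_force: [0.4, -0.5, 0.5]
grip_width: 0.0009
grasp_force: 0.0
time_s: 4.9
tool_pos: [0.5954, -0.0457, 0.0415]
ee_rot: [-0.06, -3.139, -0.001]
ft_force: [0.6, -0.0, 1.2]
grip_width: 0.0007
grasp_force: 0.0
t 4.9 yaw 87.8 world tgt [ 0.597 -0.045  0.043] shift [-0.006  0.001 -0.006] twist 0.0 pos [ 0.5954 -0.0457  0.0415]
```

View pics/c3.png

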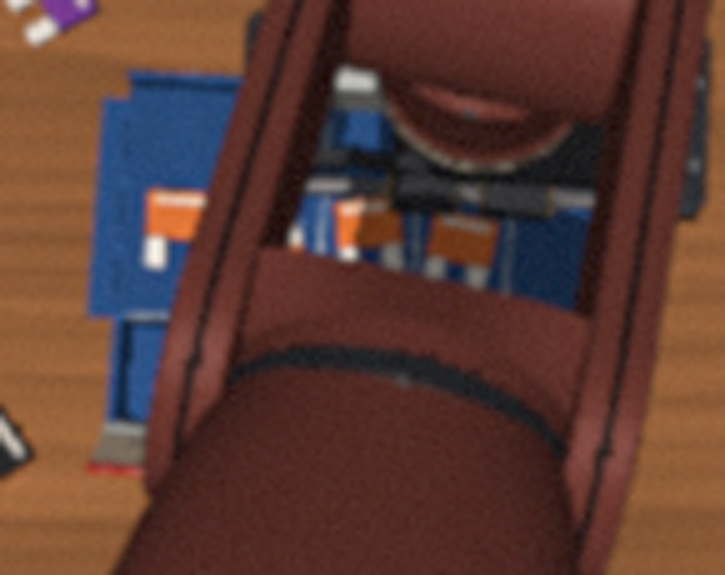

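The first fuse has left the deck and the rest lie as before. I'll sweep the next two.

```bash
python3 -m handwheel '[[0.05,0,-0.006,0,1],[0.09,0,-0.006,0,1],[0.13,0,-0.006,0,1],[0.17,0,-0.006,0,1],[0.21,0,-0.006,0,1],[0.25,0,-0.006,0,1],[0.28,0,-0.006,0,1],[0.3,0,-0.006,0,1]]'
python3 -m handwheel '[[0,0,-0.1,0,1],[-0.15,0.08,-0.12,0,1],[-0.3,0.164,-0.12,0,1],[-0.3,0.164,-0.12,0,1],[-0.3,0.164,-0.06,0,1],[-0.3,0.164,-0.02,0,1],[-0.3,0.164,0,0,1],[-0.3,0.164,0,0,1]]'
python3 - <<'E'
from h import *
go([52,0,43],87.8)
E
```

```text
time_s: 5.75
tool_pos: [0.5212, -0.0424, 0.0438]
ee_rot: [-0.059, -3.141, -0.0]
ft_force: [0.1, 0.2, 0.1]
grip_width: 0.0004
grasp_force: 0.0
time_s: 6.55
tool_pos: [0.5967, -0.0047, 0.0424]
ee_rot: [-0.06, -3.138, -0.0]
ft_force: [0.8, -1.1, 1.0]
grip_width: 0.0005
grasp_force: 0.0
t 6.55 yaw 87.8 world tgt [ 0.599 -0.004  0.043] shift [-0.007  0.001 -0.002] twist 0.0 pos [ 0.5967 -0.0047  0.0424]
```

```bash
python3 -m handwheel '[[0.05,0,-0.003,0,1],[0.09,0,-0.003,0,1],[0.13,0,-0.003,0,1],[0.17,0,-0.003,0,1],[0.21,0,-0.003,0,1],[0.25,0,-0.003,0,1],[0.28,0,-0.003,0,1],[0.3,0,-0.003,0,1]]'
python3 -m handwheel '[[0,0,-0.15,0,1],[0,0,-0.35,0,1],[0.2,0,-0.4,0,1],[0.4,0,-0.4,0,1],[0.44,0,-0.4,0,1],[0.44,0,-0.4,0,1],[0.44,0,-0.4,0,1],[0.44,0,-0.4,0,1]]'
python3 - <<'E'
from h import *
go([-128,0,75],87.8)
for n in("top","scene"):
    cv2.imwrite(f"pics/{n}1.png",eyes.read_camera(n))
a=cv2.imread("pics/top1.png")[165:280,240:385];b=cv2.imread("pics/scene1.png")[140:255,265:390]
cv2.imwrite("pics/c4.png",np.hstack([cv2.resize(x,None,fx=2.9,fy=2.9,interpolation=cv2.INTER_CUBIC) for x in(a,b)]))
E
```

```text
time_s: 7.35
tool_pos: [0.5228, -0.0015, 0.0446]
ee_rot: [-0.059, -3.141, 0.0]
ft_force: [0.2, 0.7, 0.3]
grip_width: 0.0002
grasp_force: 0.0
time_s: 8.15
tool_pos: [0.4149, 0.0023, 0.1451]
ee_rot: [0.059, 3.14, -0.0]
ft_force: [1.1, -0.0, 0.6]
grip_width: 0.0008
grasp_force: 0.0
t 8.15 yaw 87.9 world tgt [0.419 0.003 0.075] shift [-0.015  0.002  0.28 ] twist 0.0 pos [0.4149 0.0023 0.1451]
```

View pics/c4.png

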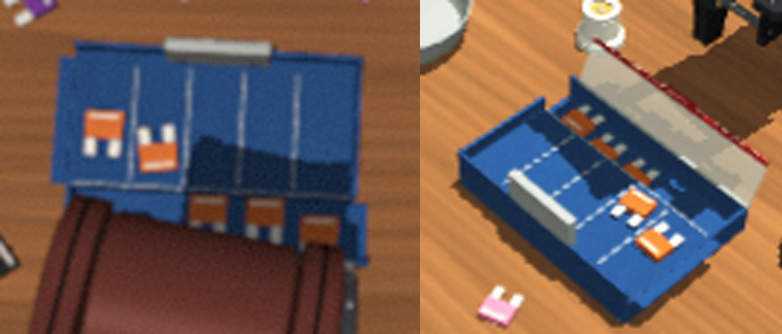

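```bash
python3 -m handwheel '[[0,0,0.15,0,1],[0,0,0.25,0,1],[0,0,0.316,0,1],[0,0,0.316,0,1],[-0.03,0,0.316,0,1],[-0.06,0,0.316,0,1],[-0.08,0,0.316,0,1],[-0.1,0,0.316,0,1]]'
python3 -m handwheel '[[-0.03,0,0,0,1],[-0.06,0,0,0,1],[-0.09,0,0,0,1],[-0.12,0,0,0,1],[-0.14,0,0,0,1],[-0.16,0,0,0,1],[-0.18,0,0,0,1],[-0.18,0,0,0,1]]'
python3 - <<'E'
from h import *
go([-72,0,66],87.8)
a=eyes.read_camera("scene")[140:255,265:390]
cv2.imwrite("pics/c5.png",cv2.resize(a,None,fx=4,fy=4,interpolation=cv2.INTER_CUBIC))
E
```

```text
time_s: 9.05
tool_pos: [0.44, 0.0015, 0.0665]
ee_rot: [0.059, 3.139, -0.0]
ft_force: [-0.4, -0.3, 0.9]
grip_width: 0.0003
grasp_force: 0.1
time_s: 9.85
tool_pos: [0.4843, -0.0001, 0.0657]
ee_rot: [0.059, 3.14, -0.0]
ft_force: [0.8, 1.1, 0.6]
grip_width: 0.0005
grasp_force: 0.0
t 9.85 yaw 87.9 world tgt [0.475 0.    0.066] shift [ 0.038  0.001 -0.001] twist 0.0 pos [ 4.843e-01 -1.000e-04  6.570e-02]
```

View pics/c5.png

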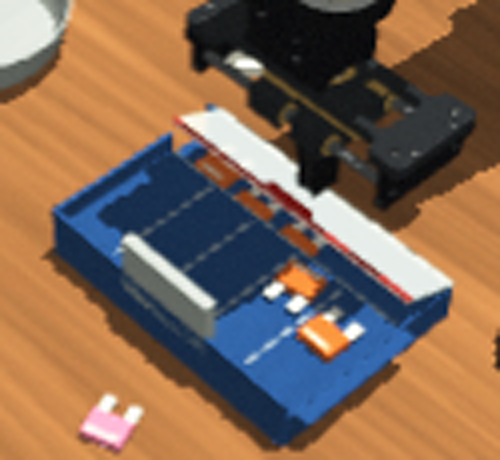

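```bash
python3 -m handwheel '[[0,0,-0.1,0,1],[0,0,-0.2,0,1],[0,0,-0.32,0,1],[-0.1,0,-0.32,0.05,1],[-0.2,0,-0.32,0.1,1],[-0.3,-0.05,-0.32,0.15,0],[-0.4,-0.11,-0.32,0.2,0],[-0.5,-0.11,-0.32,0.25,0]]'
python3 - <<'E'
from h import *
print(monitor.state()["joints"].round(2))
go([75,-28,100],-2.2)
E
```

```text
time_s: 10.7
tool_pos: [0.6081, -0.0338, 0.1454]
ee_rot: [-1.216, -2.897, 0.001]
ft_force: [0.6, 0.2, 0.1]
grip_width: 0.0164
grasp_force: 0.0
[-0.18  0.26  1.65 -0.    1.23 -0.96]
t 10.7 yaw 44.5 world tgt [ 0.62  -0.033  0.1  ] shift [-0.033  0.037  0.182] twist 0.259 pos [ 0.6081 -0.0338  0.1454]
```

```bash
python3 -m handwheel '[[-0.033,0.037,0,0.05,0],[-0.033,0.037,0,0.1,0],[-0.033,0.037,0,0.15,0],[-0.033,0.037,0,0.2,0],[-0.033,0.037,0.1,0.259,0],[-0.033,0.037,0.18,0.259,0],[-0.033,0.037,0.18,0.259,0],[-0.033,0.037,0.18,0.259,0]]'
python3 - <<'E'
from h import *
go([75,-28,55],-2.2)
a=eyes.read_camera("scene")[100:255,255:390]
cv2.imwrite("pics/c6.png",cv2.resize(a,None,fx=3.8,fy=3.8,interpolation=cv2.INTER_CUBIC))
E
```

```text
time_s: 11.5
tool_pos: [0.6193, -0.0314, 0.1004]
ee_rot: [-2.252, -2.189, 0.001]
ft_force: [-0.1, -0.6, 0.2]
grip_width: 0.0439
grasp_force: 0.0
t 11.5 yaw -1.6 world tgt [ 0.62  -0.033  0.055] shift [-0.007  0.005  0.181] twist 0.003 pos [ 0.6193 -0.0314  0.1004]
```

View pics/c6.png

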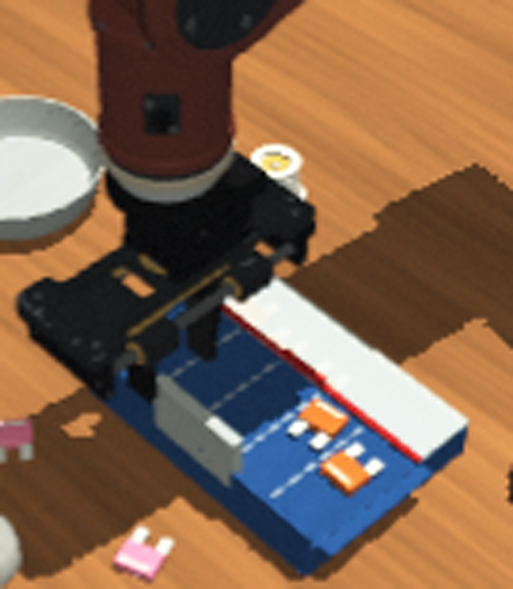

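Lid is shut, and the fingers straddle the -y end of the plate. The first lift is a small test with a modest grip, to see whether the tray pivots in the pads.

```bash
cat >> h.py <<'E'
def red(img):
    h=cv2.cvtColor(img,cv2.COLOR_BGR2HSV)
    m=((h[...,0]<6)|(h[...,0]>174))&(h[...,1]>170)&(h[...,2]>70)
    return m
def traymat(tcp,gy,tilt,roll,dz=0,yaw=TRAY[2],gz=64):
    """tray pose with plate point (75,gy,gz) at pads; tilt>0: +y end down; roll>0: trough side down"""
    M=R.from_euler('z',yaw)*R.from_euler('x',-tilt,degrees=True)*R.from_euler('y',-roll,degrees=True)
    g=np.array(tcp)+[0,0,.008+dz]
    return M,g,np.array([75,gy,gz])/1000
def tp(P,M,g,o): return M.apply(np.float64(P).reshape(-1,3)/1000-o)+g
def tilt(gy,gz=64,n="scene",save=None,yaw=TRAY[2],x0=(2,0)):
    img=eyes.read_camera(n); 
    if save: cv2.imwrite(save,img)
    s=monitor.state(); tcp=s["tool_pos"]
    L=[(-26.5,112,34.5),(-26.5,-112,34.5)]
    m=red(img)
    nc,lab,st,_=cv2.connectedComponentsWithStats(cv2.dilate(m.astype(np.uint8),np.ones((3,3))),connectivity=8)
    pr=proj(tp(L,*traymat(tcp,gy,x0[0],x0[1],gz=gz)),n)
    c=pr.mean(0); best=None
    for i in range(1,nc):
        ys,xs=np.nonzero((lab==i)&m)
        if len(xs)<25: continue
        dist=np.hypot(xs-c[0],ys-c[1]).min()
        if best is None or dist<best[0]: best=(dist,xs,ys)
    if best is None: print("no red; predicted",pr.round());return
    p=np.c_[best[1],best[2]].astype(float); q=p-p.mean(0); u=np.linalg.svd(q,full_matrices=0)[2][0]
    if u@(pr[0]-pr[1])<0:u=-u
    k=q@u; e=np.array([p[k>=k.max()-1.5].mean(0),p[k<=k.min()+1.5].mean(0)])
    f=least_squares(lambda v:(proj(tp(L,*traymat(tcp,gy,v[0],v[1],gz=gz)),n)-e).ravel(),x0)
    M=traymat(tcp,gy,*f.x,gz=gz); 
    print("n",len(p),"ends(+y,-y)",e.round(1).tolist(),"tilt,roll",f.x.round(1),"res",f.fun.round(1),"ft",s["ft_force"].round(1),s["ft_torque"].round(2),"gw",round(s["grip_width"],4),"gf",round(s["grasp_force"],1),"t",round(s["time_s"],2))
    print(" lowcorners z(mm)",(tp([(-80,112,0),(80,112,0),(-80,-112,0),(80,-112,0)],*M)[:,2]*1000).round(),"decklip",tp([20,124,30],*M).round(3),"troughlip",tp([-55,-124,4],*M).round(3))
E
python3 -m handwheel '[[-0.007,0.004,0.08,0.003,0],[-0.007,0.004,0.16,0.003,0],[-0.007,0.004,0.181,0.003,0],[-0.007,0.004,0.181,0.003,0],[-0.007,0.004,0.181,0.003,0],[-0.007,0.004,0.181,0.003,1],[-0.007,0.004,0.181,0.003,1],[-0.007,0.004,0.181,0.003,1]]' 10
python3 -m handwheel '[[0,0,0,0,1],[0,0,0,0,1],[0,0,-0.004,0,1],[0,0,-0.01,0,1],[0,0,-0.02,0,1],[0,0,-0.032,0,1],[0,0,-0.032,0,1],[0,0,-0.032,0,1]]'
python3 -c "
from h import *
tilt(-28,save='pics/t1.png')"
```

```text
time_s: 12.35
tool_pos: [0.6212, -0.0334, 0.056]
ee_rot: [2.264, 2.176, 0.001]
ft_force: [-0.5, -0.9, 0.6]
grip_width: 0.0271
grasp_force: 0.0
time_s: 13.15
tool_pos: [0.6209, -0.0334, 0.0634]
ee_rot: [2.265, 2.177, 0.0]
ft_force: [0.2, -0.4, -3.2]
grip_width: 0.0108
grasp_force: 10.1
n 62 ends(+y,-y) [[363.7, 219.3], [321.0, 186.0]] tilt,roll [-18.   11.6] res [  2.2  -3.5 -12.3   2.4] ft [ 0.7  0.1 -3.8] [-0.15 -0.18 -0.03] gw 0.0104 gf 10.1 t 13.2
 lowcorners z(mm) [ 25.  56. -44. -13.] decklip [[0.58  0.127 0.076]] troughlip [[ 0.503 -0.094 -0.039]]
```

```bash
sed -i 's/-e).ravel(),x0)/-e)[:1].ravel(),x0)/' h.py; python3 - <<'E'
from h import *
s=monitor.state();L=[(-26.5,112,34.5)]
for b in((0,0),(2,0),(4,0),(0,3)): print(b,proj(tp(L,*traymat(s["tool_pos"],-28,*b)),"scene").round(1))
m=red(cv2.imread("pics/t1.png"));ys,xs=np.nonzero(m);k=(abs(xs-340)<60)&(abs(ys-200)<40);print(np.c_[xs,ys][k][np.argsort(xs[k])][-6:], )
print(red(cv2.imread("pics/scene1.png")).sum())
a=cv2.imread("pics/t1.png")[130:260,250:410]
cv2.imwrite("pics/c7.png",cv2.resize(a,None,fx=4.5,fy=4.5,interpolation=cv2.INTER_CUBIC))
E
```

```text
(0, 0) [[364.6 218.6]]
(2, 0) [[364.1 219.5]]
(4, 0) [[363.5 220.4]]
(0, 3) [[363.9 220.2]]
[[360 217]
 [361 217]
 [362 218]
 [363 219]
 [364 219]
 [364 220]]
2155
```

View pics/c7.png

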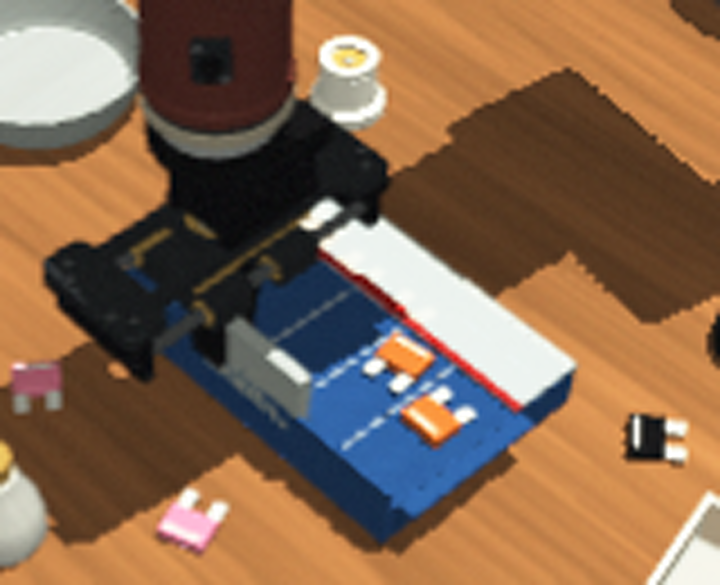

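```bash
for i in 1; do python3 -m handwheel '[[0,0,-0.01,0,1],[0,0,-0.02,0,1],[0,0,-0.02,0,1],[0,0,-0.02,0,1],[0,0,-0.02,0,1],[0,0,-0.02,0,1],[0,0,-0.02,0,1],[0,0,-0.02,0,1]]' 6; done
python3 -c "
from h import *
tilt(-28,save='pics/t2.png')"
python3 -m handwheel '[[0,0,0,0,1],[0,0,0,0,1],[0,0,0,0,1],[0,0,0,0,1],[0,0,0,0,1],[0,0,0,0,1],[0,0,0,0,1],[0,0,0,0,1]]' 4
python3 -c "
from h import *
tilt(-28,save='pics/t3.png')"
```

```text
time_s: 14.0
tool_pos: [0.6207, -0.0333, 0.0683]
ee_rot: [-2.265, -2.177, 0.0]
ft_force: [0.5, -0.1, -2.0]
grip_width: 0.012
grasp_force: 6.1
n 91 ends(+y,-y) [[364.3, 219.7], [321.5, 186.5]] tilt,roll [-6.  9.] res [-0. -0.] ft [ 0.1 -0.1 -3.2] [-0.17 -0.15  0.05] gw 0.0113 gf 6.1 t 14.05
 lowcorners z(mm) [  4.  29. -20.   5.] decklip [[0.578 0.124 0.05 ]] troughlip [[ 0.498 -0.116 -0.013]]
time_s: 14.85
tool_pos: [0.6207, -0.0333, 0.0683]
ee_rot: [-2.265, -2.177, 0.0]
ft_force: [0.2, -0.8, -1.8]
grip_width: 0.0116
grasp_force: 4.0
n 60 ends(+y,-y) [[363.3, 218.7], [321.5, 186.5]] tilt,roll [13.1 -9.6] res [0. 0.] ft [ 0.3  0.2 -3.9] [-0.11 -0.06  0.02] gw 0.0115 gf 4.0 t 14.9
 lowcorners z(mm) [  8. -18.  59.  33.] decklip [[0.566 0.111 0.018]] troughlip [[ 0.479 -0.13   0.061]]
```

```bash
cat >> h.py <<'E'
PTS=np.array([(-78.5,112,34.5),(-26.5,112,34.5),(80,112,0),(75,40,76),(80,112,46),(70,124,30),(-30,124,30),(-80,112,0),(-26.5,60,34.5),(-26.5,20,43)],float)
def refimg():
    c=cv2.imread("pics/c6.png"); im=cv2.imread("pics/t1.png"); im[:]=0
    im[100:255,255:390]=cv2.resize(c,(135,155),interpolation=cv2.INTER_AREA); return im
def pose(img,tcp,gy,gz=64,x0=(0,0),ref=None,tray0=TRAY,guess=None,verbose=1):
    ref=refimg() if ref is None else ref
    p0=proj(tw(PTS,tray0),"scene"); g0=proj(tp(PTS,*traymat(tcp,gy,*x0,gz=gz)),"scene")
    up=lambda a:cv2.resize(cv2.cvtColor(a,cv2.COLOR_BGR2GRAY),None,fx=3,fy=3,interpolation=cv2.INTER_CUBIC)
    f=lambda p:((p+.5)*3-.5).astype(np.float32).reshape(-1,1,2)
    q,ok,err=cv2.calcOpticalFlowPyrLK(up(ref),up(img),f(p0),f(g0),winSize=(31,31),maxLevel=2,flags=cv2.OPTFLOW_USE_INITIAL_FLOW)
    q=(q.reshape(-1,2)+.5)/3-.5; ok=ok.ravel()>0
    s=least_squares(lambda v:np.r_[(proj(tp(PTS[ok],*traymat(tcp+np.r_[0,v[2:4]/1000],gy,*v[:2],gz=gz)),"scene")-q[ok]).ravel(),v[2:4]*.1],[*x0,0,0],loss='soft_l1',f_scale=.4)
    M=traymat(tcp+np.r_[0,s.x[2:4]/1000],gy,*s.x[:2],gz=gz)
    if verbose: print("tilt,roll,dy,dz",s.x.round(1),"res",np.hypot(*s.fun[:-2].reshape(-1,2).T).round(1))
    print(" corner z mm",(tp([(-80,112,0),(80,112,0),(-80,-112,0),(80,-112,0)],*M)[:,2]*1000).round(),"decklip",tp([20,124,30],*M).round(3),"troughlip",tp([-55,-124,4],*M).round(3))
    return s.x
E
python3 - <<'E'
from h import *
for n,z in(("t1",.0634),("t2",.0683),("t3",.0683)): pose(cv2.imread(f"pics/{n}.png"),np.array([.6208,-.0333,z]),-28)
E
```

```text
tilt,roll,dy,dz [ 4.6 -3.   0.7 -6.3] res [1.000e-01 1.000e+00 1.129e+02 3.600e+00 8.930e+01 7.580e+01 1.000e+00
 1.100e+00 2.000e-01 4.000e-01]
 corner z mm [ -2. -10.  16.   8.] decklip [[0.57  0.119 0.022]] troughlip [[ 0.484 -0.127  0.02 ]]
tilt,roll,dy,dz [ 4.3 -1.5  1.  -8.1] res [  0.3   1.1 111.9   4.   92.1  76.1   1.2   0.9   0.5   0.3]
 corner z mm [-2. -6. 15. 11.] decklip [[0.571 0.119 0.024]] troughlip [[ 0.485 -0.127  0.019]]
tilt,roll,dy,dz [ 4.2 -1.4  0.9 -7.9] res [  0.3   1.1 112.    4.   93.2  76.1   1.3   0.9   0.5   0.4]
 corner z mm [-2. -6. 14. 11.] decklip [[0.571 0.119 0.025]] troughlip [[ 0.486 -0.127  0.019]]
```

```bash
sed -i 's#im=cv2.imread("pics/t1.png"); im\[:\]=0#im=cv2.imread("pics/scene0.png")#; s#im\[100:255,255:390\]=cv2.resize(c,(135,155),interpolation=cv2.INTER_AREA)#im[100:250,255:390]=cv2.resize(c,(135,155),interpolation=cv2.INTER_AREA)[:150]#; s#v\[2:4\]\*.1\]#v[2:4]*.5]#' h.py
python3 - <<'E'
from h import *
print(proj(tw(PTS,TRAY),"scene").round().tolist())
for n,z in(("t1",.0634),("t2",.0683),("t3",.0683)): pose(cv2.imread(f"pics/{n}.png"),np.array([.6208,-.0333,z]),-28)
E
```

```text
[[378.0, 210.0], [364.0, 220.0], [335.0, 251.0], [317.0, 215.0], [336.0, 240.0], [342.0, 245.0], [369.0, 223.0], [376.0, 218.0], [350.0, 209.0], [339.0, 198.0]]
tilt,roll,dy,dz [0.2 1.9 0.5 0.1] res [0.2 0.1 1.2 0.4 0.2 0.4 0.  0.1 0.1 0.3]
 corner z mm [2. 7. 3. 8.] decklip [[0.573 0.121 0.035]] troughlip [[ 0.489 -0.124  0.007]]
tilt,roll,dy,dz [ 0.1  3.7  0.8 -0. ] res [0.3 0.1 2.4 0.5 0.2 0.8 0.1 0.3 0.2 0.2]
 corner z mm [ 2. 12.  3. 13.] decklip [[0.574 0.121 0.039]] troughlip [[ 0.491 -0.124  0.008]]
tilt,roll,dy,dz [-0.1  3.7  0.7  0. ] res [0.4 0.1 2.4 0.5 0.3 1.2 0.3 0.3 0.2 0.3]
 corner z mm [ 3. 13.  2. 13.] decklip [[0.574 0.121 0.039]] troughlip [[ 0.491 -0.123  0.008]]
```

The grip holds the tray level, and at lower force it only sags sideways. So I'll grip the plate at its middle, firmly. I'll carry the tray over the box and shed the fuses with gentle run-ups and sharp stops along the tray's y axis.

```bash
python3 -m handwheel '[[0,0,0.02,0,1],[0,0,0.04,0,1],[0,0,0.053,0,1],[0,0,0.053,0,0.7],[0,0,0.053,0,0.6],[0.05,0,0.053,0,0.6],[0.112,0,0.053,0,0.6],[0.112,0,0.053,0,0.6]]' 6
python3 -c "
from h import *
s=monitor.state();pose(eyes.read_camera('scene'),s['tool_pos'],0);go([75,0,55],-2.2);print(s['grip_width'])"
```

```text
time_s: 15.7
tool_pos: [0.6218, -0.0027, 0.0551]
ee_rot: [-2.262, -2.179, -0.001]
ft_force: [-0.9, -0.6, -0.2]
grip_width: 0.0171
grasp_force: 0.0
tilt,roll,dy,dz [-1.1  0.4 -2.5  0.2] res [0.1 0.  0.1 6.5 0.2 0.2 0.1 0.2 0.3 4.2]
 corner z mm [ 0.  2. -4. -3.] decklip [[0.572 0.122 0.031]] troughlip [[ 0.488 -0.123 -0.   ]]
t 15.75 yaw -2.1 world tgt [ 0.622 -0.005  0.055] shift [-0.007 -0.001  0.001] twist 0.0 pos [ 0.6219 -0.0036  0.0551]
0.017113957231671847
```

```bash
python3 -m handwheel '[[0,0,0,0,1],[0,0,0,0,1],[0,0,0,0,1],[0,0,0,0,1],[0,0,-0.01,0,1],[0,0,-0.03,0,1],[0,0,-0.06,0,1],[0,0,-0.09,0,1]]' 60
python3 -m handwheel '[[0,0,-0.04,0,1],[-0.01,0,-0.08,0,1],[-0.03,0,-0.12,0,1],[-0.05,0,-0.15,0,1],[-0.06,0,-0.16,0,1],[-0.06,0,-0.16,0,1],[-0.06,0,-0.16,0,1],[-0.06,0,-0.16,0,1]]'
python3 -c "
from h import *
im=eyes.read_camera('scene');s=monitor.state();pose(im,s['tool_pos'],0);print(s['tool_pos'],s['grip_width'],s['ft_force'])"
```

```text
time_s: 16.55
tool_pos: [0.6217, -0.0055, 0.078]
ee_rot: [-2.265, -2.177, 0.0]
ft_force: [0.1, 0.6, -3.9]
grip_width: 0.0096
grasp_force: 60.0
time_s: 17.35
tool_pos: [0.6208, -0.0202, 0.1168]
ee_rot: [-2.264, -2.176, 0.001]
ft_force: [0.0, -0.7, -4.0]
grip_width: 0.0098
grasp_force: 60.0
tilt,roll,dy,dz [ 2.9 -2.3  1.7 -0.7] res [ 0.6  0.5 16.2 10.6  9.4  7.3  0.6  0.3  0.3  6.2]
 corner z mm [61. 54. 72. 66.] decklip [[0.569 0.106 0.086]] troughlip [[ 0.484 -0.14   0.076]]
[ 0.62077377 -0.02009759  0.11680624] 0.009474002982895332 [-0.26960116  0.26213574 -4.3364437 ]
```

```bash
cat >> h.py <<'E'
def orange(img):
    h=cv2.cvtColor(img,cv2.COLOR_BGR2HSV); m=((h[...,0]>=5)&(h[...,0]<=14)&(h[...,1]>190)&(h[...,2]>140)).astype(np.uint8)
    n,l,s,c=cv2.connectedComponentsWithStats(m); return [(c[i].round(1).tolist(),int(s[i,4])) for i in range(1,n) if s[i,4]>12]
def look(tag):
    for n in("top","scene"):
        im=eyes.read_camera(n);cv2.imwrite(f"pics/{n}_{tag}.png",im);print(n,orange(im))
E
python3 -c "
from h import *
look('a')"
python3 -m handwheel '[[0.04,0,0,0,1],[0.12,0,0,0,1],[0.24,0,0,0,1],[0.4,0,0,0,1],[0.6,0,0,0,1],[0.6,0,0,0,1],[0.6,0,0,0,1],[0.6,0,0,0,1]]' 60
python3 -c "
from h import *
look('b');print(monitor.state()['tool_pos'])"
```

```text
top []
scene [([338.1, 191.9], 32), ([344.5, 205.0], 32), ([585.5, 268.0], 24)]
time_s: 18.3
tool_pos: [0.627, 0.1294, 0.1173]
ee_rot: [2.265, 2.177, -0.001]
ft_force: [-0.1, -0.5, -3.1]
grip_width: 0.0095
grasp_force: 60.0
top []
scene [([585.4, 268.2], 25)]
[0.62720122 0.1285556  0.11743658]
```

```bash
cat >> h.py <<'E'
def orange2(img,roi=None,amin=8):
    h=cv2.cvtColor(img,cv2.COLOR_BGR2HSV); m=((h[...,0]>=3)&(h[...,0]<=16)&(h[...,1]>150)&(h[...,2]>60)).astype(np.uint8)
    n,l,s,c=cv2.connectedComponentsWithStats(m); return [(c[i].round(1).tolist(),int(s[i,4])) for i in range(1,n) if amin<=s[i,4]<200]
E
python3 -c "
from h import *
for f in('top0','scene0','top_a','top_b','scene_a','scene_b'):
    print(f,[o for o in orange2(cv2.imread(f'pics/{f}.png')) if (80<o[0][0]<400 if f[0]=='t' else 250<o[0][0]<500) and 130<o[0][1]<350])
s=monitor.state()['tool_pos']
print('pred fuses scene', proj(tp([(12,86,34),(2,43,34)],*traymat(s,0,0,0)),'scene').round().tolist(),'top',proj(tp([(12,86,34),(2,43,34)],*traymat(s,0,0,0))).round().tolist())
print('bay',proj(tw([(0,-15,5)],[.5637,.3027,.17]),'scene'),proj(tw([(0,-15,5)],[.5637,.3027,.17])))"
```

```text
top0 [([275.4, 208.8], 74), ([313.6, 210.2], 72), ([331.9, 213.6], 78), ([294.2, 217.6], 69), ([349.9, 217.9], 69), ([232.7, 304.2], 190), ([155.3, 323.6], 48), ([169.1, 324.2], 18), ([105.0, 328.3], 27)]
scene0 [([306.1, 186.0], 49), ([313.8, 195.9], 51), ([322.9, 205.5], 59), ([420.2, 204.5], 52), ([339.6, 210.0], 51), ([346.1, 223.9], 63)]
top_a [([345.4, 169.3], 44), ([346.5, 193.2], 8), ([309.5, 265.1], 8), ([243.2, 285.9], 8), ([227.1, 301.6], 27)]
top_b [([187.7, 202.5], 15)]
scene_a [([336.8, 191.2], 64), ([343.3, 205.1], 67), ([420.1, 204.5], 51)]
scene_b [([420.1, 204.5], 51), ([396.5, 236.1], 77), ([405.2, 280.1], 67)]
pred fuses scene [[390.0, 240.0], [379.0, 227.0]] top [[209.0, 203.0], [229.0, 208.0]]
bay [[407.5722308  277.88326688]] [[186.89625415 209.05925798]]
```

```bash
python3 -c "
from h import *
s=monitor.state()['tool_pos'];M,g,o=traymat(s,0,0,0)
for px,f in(([396.5,236.1],'b'),([336.8,191.2],'a'),([343.3,205.1],'a')):
    off=s if f=='b' else np.array([.6208,-.0201,.1168]); M,g,o=traymat(off,0,0,0)
    w=unproj([px],off[2]+.008-.064+.0345,'scene')[0]; print(w.round(3),((M.inv().apply(w-g)+o)*1000).round())
print('bay fuse',unproj([[405.2,280.1]],.009,'scene').round(3),unproj([[187.7,202.5]],.009).round(3))
a=cv2.imread('pics/scene_b.png')[130:310,270:470]
cv2.imwrite('pics/c8.png',cv2.resize(a,None,fx=3.3,fy=3.3,interpolation=cv2.INTER_CUBIC))"
```

```text
[0.548 0.222 0.096] [-8. 90. 34.]
[0.543 0.026 0.095] [-5. 43. 35.]
[0.566 0.069 0.095] [17. 87. 35.]
bay fuse [[0.578 0.288 0.009]] [[0.581 0.286 0.009]]
```

View pics/c8.png

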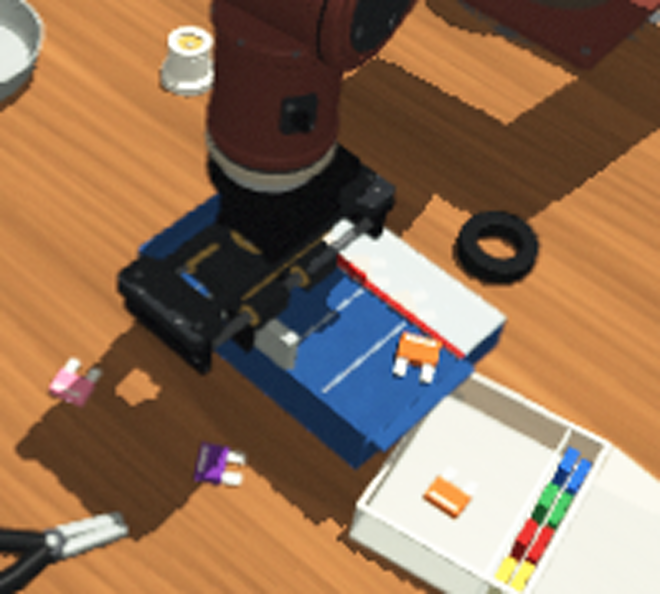

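The view shows one extra in the wide bay at about (447,495) in the crop. The other is on the deck near the lip at (415,355), and the lid is shut. I'll repeat the stroke.

```bash
python3 -m handwheel '[[-0.04,0,0,0,1],[-0.12,0,0,0,1],[-0.22,0,0,0,1],[-0.32,0,0,0,1],[-0.42,0,0,0,1],[-0.5,0,0,0,1],[-0.56,0,0,0,1],[-0.6,0,0,0,1]]'
python3 -m handwheel '[[0.04,0,0,0,1],[0.12,0,0,0,1],[0.24,0,0,0,1],[0.4,0,0,0,1],[0.6,0,0,0,1],[0.6,0,0,0,1],[0.6,0,0,0,1],[0.6,0,0,0,1]]' 60
python3 -c "
from h import *
look('c')
for f in('top_c','scene_c'): print(f,[o for o in orange2(cv2.imread(f'pics/{f}.png')) if (80<o[0][0]<400 if f[0]=='t' else 250<o[0][0]<500) and 130<o[0][1]<350])
print(monitor.state()['tool_pos'])"
```

```text
time_s: 19.2
tool_pos: [0.6211, -0.0225, 0.1176]
ee_rot: [2.267, 2.174, -0.0]
ft_force: [-1.1, -1.3, -3.4]
grip_width: 0.0096
grasp_force: 60.0
time_s: 20.0
tool_pos: [0.627, 0.1295, 0.1174]
ee_rot: [2.265, 2.177, -0.001]
ft_force: [-0.1, -0.8, -3.8]
grip_width: 0.0095
grasp_force: 60.0
top []
scene [([585.4, 268.4], 25), ([422.8, 269.9], 36)]
top_c []
scene_c [([420.1, 204.5], 51), ([423.2, 270.2], 67), ([406.0, 279.2], 68)]
[0.62721619 0.12862327 0.11746541]
```

```bash
python3 -m handwheel '[[-0.04,0.01,0,0,1],[-0.12,0.03,0,0,1],[-0.22,0.06,0,0,1],[-0.32,0.085,0,0,1],[-0.42,0.11,0,0,1],[-0.5,0.13,0,0,1],[-0.54,0.14,0,0,1],[-0.565,0.146,0,0,1]]'
python3 -c "
from h import *
s=monitor.state()['tool_pos'];M=traymat(s,0,0,0);print(s,tp([(-55,-124,4)],*M),'stop lip',tp([(-55,-124-150,4)],*M))
print(unproj([[423,270]],.009,'scene').round(3))"
```

```text
time_s: 20.9
tool_pos: [0.6581, -0.015, 0.1175]
ee_rot: [-2.268, -2.174, -0.0]
ft_force: [-0.0, 0.5, -2.9]
grip_width: 0.0096
grasp_force: 60.0
[ 0.65811892 -0.0149764   0.11753821] [[ 0.52335924 -0.13378645  0.06553821]] stop lip [[ 0.51748074 -0.28367122  0.06553821]]
[[0.524 0.303 0.009]]
```

Both extras are in the wide bay, and the stop position of the lip is over the dish. Now the strokes toward the dish.

```bash
for i in 1 2 3; do python3 -m handwheel '[[-0.04,0,0,0,1],[-0.12,0,0,0,1],[-0.24,0,0,0,1],[-0.4,0,0,0,1],[-0.6,0,0,0,1],[-0.6,0,0,0,1],[-0.6,0,0,0,1],[-0.6,0,0,0,1]]' 60 | grep -E "pos|time"; python3 -c "
from h import *
look('d'); print([o for o in orange2(cv2.imread('pics/top_d.png')) if 380<o[0][0]<520],[o for o in orange2(cv2.imread('pics/scene_d.png')) if 200<o[0][0]<400 and o[0][1]<240])"
python3 -m handwheel '[[0.04,0,0,0,1],[0.12,0,0,0,1],[0.22,0,0,0,1],[0.32,0,0,0,1],[0.42,0,0,0,1],[0.5,0,0,0,1],[0.56,0,0,0,1],[0.6,0,0,0,1]]' | grep pos; done
```

```text
time_s: 21.7
tool_pos: [0.652, -0.1618, 0.1173]
top [([187.3, 206.1], 39), ([177.6, 230.0], 43)]
scene [([585.4, 268.4], 26)]
[([407.8, 72.5], 10)] [([270.8, 2.6], 12), ([305.6, 2.8], 24), ([399.0, 1.6], 8), ([383.0, 4.3], 10), ([388.4, 8.9], 41), ([330.4, 8.6], 9), ([300.8, 17.4], 28), ([301.3, 13.8], 10), ([398.3, 16.0], 18), ([241.2, 19.3], 18), ([289.8, 20.1], 18), ([378.7, 18.6], 9), ([358.1, 22.8], 12), ([228.5, 26.6], 17), ([275.5, 27.8], 15), ([276.6, 31.0], 29), ([260.1, 36.7], 16), ([394.4, 36.2], 10), ([259.3, 40.7], 15), ([246.3, 48.0], 26)]
tool_pos: [0.6579, -0.0103, 0.1176]
time_s: 23.4
tool_pos: [0.6519, -0.1627, 0.1173]
top [([187.5, 206.1], 40), ([177.6, 230.0], 40)]
scene [([585.3, 268.2], 25)]
[] [([270.4, 3.1], 10), ([305.2, 1.7], 17), ([383.9, 4.7], 10), ([262.6, 7.1], 8), ([306.6, 10.2], 13), ([388.2, 9.7], 55), ([399.7, 14.0], 30), ([301.9, 17.0], 10), ([287.0, 25.3], 9), ([228.2, 26.2], 12), ([268.2, 35.7], 9), ([257.5, 41.5], 13), ([244.1, 49.1], 16), ([397.0, 50.4], 8), ([261.2, 110.0], 8)]
tool_pos: [0.6579, -0.0102, 0.1176]
time_s: 25.1
tool_pos: [0.6519, -0.1627, 0.1173]
top [([187.1, 206.2], 40), ([451.2, 222.8], 33), ([177.6, 230.1], 41)]
scene [([585.6, 267.9], 23)]
[([450.5, 222.8], 68)] [([268.0, 4.0], 21), ([305.6, 1.7], 11), ([383.2, 7.8], 37), ([332.4, 9.2], 8), ([395.0, 12.2], 38), ([256.0, 11.0], 10), ([294.9, 17.0], 42), ([371.6, 12.8], 8), ([302.6, 16.4], 20), ([239.0, 19.9], 11), ([357.9, 21.8], 18), ([365.8, 23.6], 14), ([228.7, 26.2], 13), ([279.5, 29.4], 26), ([345.3, 27.0], 9), ([272.8, 29.1], 8), ([266.5, 32.7], 11)]
tool_pos: [0.6579, -0.0102, 0.1176]
```

```bash
for i in 1 2; do python3 -m handwheel '[[-0.04,0,0,0,1],[-0.12,0,0,0,1],[-0.24,0,0,0,1],[-0.4,0,0,0,1],[-0.6,0,0,0,1],[-0.6,0,0,0,1],[-0.6,0,0,0,1],[-0.6,0,0,0,1]]' 60 | grep -E "pos|time"; python3 -c "
from h import *
im=eyes.read_camera('top'); print([o for o in orange2(im) if 140<o[0][0]<520 and 150<o[0][1]<280])"
python3 -m handwheel '[[0.04,0,0,0,1],[0.12,0,0,0,1],[0.22,0,0,0,1],[0.32,0,0,0,1],[0.42,0,0,0,1],[0.5,0,0,0,1],[0.56,0,0,0,1],[0.6,0,0,0,1]]' | grep pos; done
```

```text
time_s: 26.8
tool_pos: [0.6519, -0.1627, 0.1174]
[([187.5, 206.0], 71), ([430.9, 210.6], 11), ([453.6, 223.4], 114), ([177.3, 230.3], 66)]
tool_pos: [0.6579, -0.0101, 0.1176]
time_s: 28.45
tool_pos: [0.6519, -0.1627, 0.1174]
[([187.6, 206.0], 70), ([452.5, 226.4], 170), ([177.4, 230.4], 66)]
tool_pos: [0.6579, -0.0101, 0.1176]
```

```bash
python3 -m handwheel '[[0,-0.02,0,0,1],[0.01,-0.05,0,0,1],[0.02,-0.08,0,0,1],[0.02,-0.11,0,0,1],[0.02,-0.13,0,0,1],[0.02,-0.145,0,0,1],[0.02,-0.145,0,0,1],[0.02,-0.145,0,0,1]]'
python3 -c "
from h import *
im=eyes.read_camera('top');cv2.imwrite('pics/top_e.png',im); print([o for o in orange2(im) if 140<o[0][0]<520 and 150<o[0][1]<280])
h=cv2.cvtColor(im,cv2.COLOR_BGR2HSV)[195:270,420:495];m=(h[...,1]>110)&(h[...,2]>60);ys,xs=np.nonzero(m)
for y in range(5,55,1): print(''.join('#' if v else '.' for v in m[y,10:60]))
print('pink',unproj([[306,156],[364,156]],.005).round(3)); go([75,0,56],-2.2)"
```

```text
time_s: 30.1
tool_pos: [0.6222, -0.0068, 0.1178]
ee_rot: [2.265, 2.176, 0.001]
ft_force: [0.2, -0.6, -3.0]
grip_width: 0.0099
grasp_force: 60.0
[([341.1, 153.2], 10), ([337.6, 167.1], 41), ([337.7, 191.8], 11), ([187.5, 206.0], 71), ([453.1, 222.4], 117), ([177.4, 230.3], 65), ([460.2, 240.7], 72)]
##############.....................###############
############..........................############
##########..............................##########
########..................................########
#######.....................................######
#####.........................................####
####...........................................###
###.............................................##
##...............................................#
#.................................................
..................................................
..................................................
..................................................
..................................................
.............................#....................
............................###....
[... 1223 characters left out ...]
................
...........................#######................
...........................#######................
...........................#######................
...........................#######................
............................#######...............
............................#######...............
............................#########.............
.............................#####................
..................................................
..................................................
pink [[ 0.696  0.017  0.005]
 [ 0.699 -0.119  0.005]]
t 30.15 yaw -2.3 world tgt [ 0.622 -0.005  0.056] shift [ 0.005 -0.004  0.247] twist -0.0 pos [ 0.6223 -0.0067  0.1177]
```

Three fuses are in the dish: a touching pair at (453,222) and one at (460,241). Two are in the box bay. Setting the tray down.

```bash
python3 -m handwheel '[[0,0,0.04,0,1],[0,0,0.1,0,1],[0,0,0.16,0,1],[0,0,0.2,0,1],[0,0,0.225,0,1],[0,0,0.238,0,1],[0,0,0.245,0,1],[0,0,0.247,0,1]]'
python3 -m handwheel '[[0,0,0.003,0,1],[0,0,0.003,0,1],[0,0,0.003,0,1],[0,0,0.003,0,0.8],[0,0,0.003,0,0.6],[0,0,0.003,0,0.5],[0,0,0.003,0,0.5],[0,0,0.003,0,0.5]]' 5
python3 -m handwheel '[[0,0,-0.05,0,0.5],[0,0,-0.15,0,0.5],[0,0,-0.3,0,0.5],[0,0,-0.5,0,0.5],[0,0,-0.6,0,0.5],[0,0,-0.7,0,0.5],[0,0,-0.7,0,0.5],[0,0,-0.7,0,0.5]]'
python3 -m handwheel '[[-0.2,-0.2,0,0,0.5],[-0.4,-0.4,0,0,0.5],[-0.6,-0.5,0,0,0.5],[-0.8,-0.6,0,0,0.5],[-1,-0.7,0,0,0.5],[-1,-0.7,0,0,0.5],[-1,-0.7,0,0,0.5],[-1,-0.7,0,0,0.5]]'
```

```text
time_s: 30.95
tool_pos: [0.6224, -0.0066, 0.0561]
ee_rot: [2.265, 2.177, 0.001]
ft_force: [-0.3, 0.0, -2.2]
grip_width: 0.0096
grasp_force: 60.0
time_s: 31.75
tool_pos: [0.6222, -0.0066, 0.0552]
ee_rot: [2.265, 2.177, 0.0]
ft_force: [-0.5, 0.2, -1.2]
grip_width: 0.021
grasp_force: 0.0
time_s: 32.55
tool_pos: [0.6224, -0.0066, 0.2311]
ee_rot: [2.264, 2.176, 0.002]
ft_force: [-0.0, 0.5, -0.6]
grip_width: 0.0217
grasp_force: 0.0
time_s: 33.35
tool_pos: [0.4358, -0.2502, 0.2285]
ee_rot: [-2.267, -2.171, 0.0]
ft_force: [0.7, 1.0, 0.0]
grip_width: 0.0217
grasp_force: 0.0
```

```bash
python3 - <<'E'
from h import *
a=eyes.read_camera("top");b=eyes.read_camera("scene");cv2.imwrite("pics/top_f.png",a);cv2.imwrite("pics/scene_f.png",b)
print([o for o in orange2(a) if 140<o[0][0]<520 and 150<o[0][1]<280]); print([o for o in orange2(b) if 200<o[0][0]<500 and o[0][1]>120])
pose(b,tw([75,0,56],TRAY)[0],0)
for n,i,o in(("top",a,"top0"),("scene",b,"scene0")):
    r0=cv2.imread(f"pics/{o}.png"); d=cv2.absdiff(i,r0).max(2)
    # template check of fixed things
    P={"dish":(.5174,-.322,.02),"box":(.5637,.3027,.02),"lamp":(.72,-.035,.04),"socket":(.38,-.14,.02),"tape":(.37,.18,.01),"pliers":(.78,.1,.01),"driver":(.75,-.25,.01)}
    for k,p in P.items():
        u,v=proj([p],n)[0].astype(int)
        w=28; A=r0[max(v-w,0):v+w,max(u-w,0):u+w]; B=i[max(v-w-6,0):v+w+6,max(u-w-6,0):u+w+6]
        if A.size==0: continue
        m=cv2.minMaxLoc(cv2.matchTemplate(B,A,cv2.TM_CCOEFF_NORMED)); print(n,k,(u,v),round(m[1],2),m[3])
E
```

```text
[([187.6, 206.0], 70), ([449.2, 225.1], 9), ([177.4, 230.3], 65), ([459.8, 236.7], 23), ([449.4, 268.3], 16)]
[([259.2, 142.5], 41), ([252.2, 150.7], 82), ([420.1, 204.5], 51), ([426.7, 269.9], 67), ([406.1, 279.6], 65)]
tilt,roll,dy,dz [ 0.5  0.1 -1.4  0.2] res [0.1 0.  0.4 0.2 0.1 0.2 0.1 0.2 9.4 0.2]
 corner z mm [-1. -1.  1.  1.] decklip [[0.571 0.119 0.029]] troughlip [[ 0.487 -0.126  0.005]]
top dish (np.int64(454), np.int64(233)) 0.22 (0, 8)
top box (np.int64(178), np.int64(209)) 0.88 (6, 6)
top lamp (np.int64(328), np.int64(142)) 0.99 (6, 6)
top socket (np.int64(374), np.int64(294)) 0.65 (6, 6)
top tape (np.int64(229), np.int64(296)) 0.99 (6, 6)
top pliers (np.int64(271), np.int64(120)) 1.0 (6, 6)
top driver (np.int64(419), np.int64(135)) 0.99 (6, 6)
scene dish (np.int64(258), np.int64(143)) 0.48 (6, 6)
scene box (np.int64(414), np.int64(277)) 0.88 (6, 6)
scene lamp (np.int64(270), np.int64(229)) 0.99 (6, 6)
scene socket (np.int64(331), np.int64(151)) 0.18 (0, 12)
scene tape (np.int64(418), np.int64(208)) 0.88 (6, 6)
scene pliers (np.int64(290), np.int64(283)) 1.0 (6, 6)
scene driver (np.int64(212), np.int64(198)) 1.0 (6, 6)
```

```bash
python3 -c "
from plant import r
print(r.job_done())"
```

```text
the job is handed in; nothing more can be done
None
```

The job is handed in at about 33 s: two extra fuses are in the box's wide bay, three are in the dish, and the tray is flat on the bench with its lid shut. The fuses came off by gentle run-ups and sharp stops with the tray held level, because the moves could not tilt the tool. At the end the dish and ceramic socket were partly hidden by the arm, so I could not fully re-check them; the box and the other listed items showed no movement.

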